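# Seat the slicer's blade plate on its locating pin and latch it

## Robot

A 7-joint arm with a two-finger parallel gripper is mounted at the origin on the work surface. World frame = base frame: x ahead of the robot, y to its left, z up, the work surface at z = 0. Lengths are in mm, angles in rad, forces in N, time in s.
With the tool pointing down it reaches from about 400 to 850 mm from the base axis. Payload 10.4 kg.
Tool frame: the origin (TCP) lies at the very end of the fingers, on their centre line; the grasp point (between the pads) lies 19 mm behind it (robot.grip_depth is the distance from the TCP to the grasp point, in mm); z points along the fingers, y is the direction in which the jaws open and shut (so a half turn about z gives the same grasp; the last joint's range is limited). The gripper opens to 85 mm and grips with 20 to 120 N. Pads are 22 mm wide; open, the fingers measure 114 mm over their backs; the gripper's body (76 mm by 85 mm) begins 54 mm behind the grasp point. The pads swing forward as they close: fully open they stand 13 mm farther back than shut.
Start: joints at [1.141, 0.332, -0.065, 1.46, 0.022, 1.35, -0.088], TCP at [247.32, -574.011, 191.438] pointing down, gripper open.
Joint ranges: [-2.6, 2.6], [-0.5, 2.12], [-1.47, 1.34], [0.16, 2.42], [-1.27, 4.41], [0.06, 2.06], [-2.6, 2.6]. Speed limits (rad/s): [2.22, 2.22, 2.79, 2.79, 3.14, 3.14, 3.14].

## Interface

Orientations are given as a rotation vector (axis times angle).
In Python, from plant import robot gives the robot as it stands.
- The arm moves only by the tool move_arm, never from a script. Its argument "series" is a list of rows, each an object of numbers: "ax", "ay", "az": the turn, a rotation vector about the tool's x, y, z in rad; "x", "y", "z": the shift along the tool's x, y, z in m; "hand": the opening, from 0 (shut) to 1 (fully open). A call has 1 to 5 rows; each row shifts and turns the commanded pose from where the row before left it, along the tool's axes as they then stand; what a row does not reach is not made up. A row lasts 1/12 s, in which the tool goes at most 41.7 mm and 7.16 degrees, less where a joint would pass 70% of its speed; a pose out of reach is approached as far as the arm can. A call with a gripper value outside its range is refused whole. The fingers move at their own pace and stop on an object; "squeeze" is the grip in N (left out, the last holds). Time passes only in rows, so rows that do not move let the fingers close. It gives the time, the measured TCP pose, the force and the opening at its end, in the units of the state.
- robot.sense(): the state, without advancing time (a new reading comes with each control period).
- robot.grab_frame(name): name is "scene" or "top" or "wrist"; returns the picture (420x560x3 uint8, red, green, blue); there is no depth.
- robot.camera_params(name): a dict with "K" (3x3 intrinsics, pixels), "k1" (the pictures are not rectified: a ray, as slopes to the right and down, at radius r is drawn at 1 + k1 r^2 times it, then the intrinsics apply), "T" (4x4, takes a point from camera to world coordinates). Camera axes: x right, y up, looking along -z (the intrinsics and any distortion apply to the point x, -y, -z); pixel columns grow to the right and rows downward; lengths in mm; the calibration is good to about 2 mm. A picture is of the moment at which its call begins: read the wrist's pose just before it. camera_params takes no time and is no camera call; for the wrist camera it gives the pose at the moment of the call.
- robot.sign_off(): hands the job in, once; it reports no verdict.
The state is a dict: "clock": time; "joint_positions": joint angles; "joint_velocities": joint speeds; "joint_efforts": joint torques, N m; "position": TCP position; "ee_rot": TCP orientation; "contact_force": force on the tool from outside, world axes, zero at the start; "ft_torque": the same for the moment, N m; "gripper_width": opening from 0.0 (shut) to 1.0 (fully open).
Only numpy, scipy, OpenCV 4.12 (cv2) and the standard library are available. Lean on these libraries where they do the work, as an engineer would, in place of code of your own. Each camera call takes 0.05 s, during which the arm holds its last target. There are 200 camera calls.

## Task

Fit the vegetable slicer for the tomatoes: take the white blade plate with the orange grip, lay it gently on the slicer's bed and ease it about until its hole drops over the small brass locating pin and it lies flat on the bed, square with the slicer. Then swing the red latch all the way in over the plate's edge and let go. Never press the plate on the slicer harder than about 20 N, and leave the spare plate with the blue grip, the vegetables and the bowl where they are.

Things in the scene. Friction and masses are not known exactly. Their poses are not given: they have to be found in the camera images.
- blade_plate: blade plate, loose, 0.18 to 0.35 kg: white plastic slab 130 (x) x 90 (y) x 5 mm thick on four small rubber feet 1.5 mm high at its corners, three steel blades on its -x half; orange upright grip rib across its middle, 14 mm thick in x, 70 mm long in y, top 43 mm above the origin. Origin: its middle, at the feet's underside; z up. Starts flat on the table. It can tip or slip a little in the fingers when pressed.
- plate_hole (a point): centre of the plate's round through hole, level with the feet's underside: (35, 0, 0) mm in the plate's frame. Hole diameter 12 mm.
- slicer_base: slicer base, fixed: cream block, x -105 to +125, y -65 to +65 mm, with a flat bed 40 mm above the origin (on the table, z up). A window (x -50 to +5, y -30 to +30 mm) opens through the bed, under the seated plate's blades; a lip 12 mm high runs along the -x end (x -105 to -97), clear of the plate. The plate is to lie with its x axis along the base's +x, its hole over the pin.
- pin_slot (a point): middle of the dark adjusting patch, at bed height: (35, 0, 40) mm in the base frame. The fixed brass locating pin (9 mm diameter, 8 mm tall, its top 1.5 mm tapering to 8.2 mm) stands somewhere on the patch: up to 8 mm from this point along the base's x and up to 8 mm along its y, different each time. The true place is not among the readings: find it by feel.
- latch (a joint): red turning latch, rad. At 0 (start 0 to 0.5) its bar points 60 degrees from the base's +x towards +y, off the plate; grows counter-clockwise from above to its stop at 2.09, where the bar points to the base's -x over the plate's edge. Needs about 2 N at the thumb pin; stays where left. The bar's underside is 8.5 mm above the bed: it clears the seated plate (6.5 mm) and is blocked by one not down.
- latch_pivot (a point): latch pivot (vertical axis), at the bar's underside: (83, 0, 48.5) mm in the base frame. The steel pivot is 17 mm tall overall from the bed, 14 mm wide.
- latch_thumb (a point): middle of the latch's upright red thumb pin: 10 mm diameter, standing 26 mm above the 6 mm thick bar; this point is 19 mm above the bar's underside (67.5 mm above the table), 13 mm below the thumb pin's top, and 26 mm from the pivot axis.
- spare_plate: spare plate with a BLUE grip rib, same outer size as the blade plate, five fine blades, too small a hole; leave it. Origin: centre of the underside.
- avocado: half avocado with its stone, 72 mm across, 53 mm high; bystander. Origin: underside.
- tomato: tomato, 72 mm across, 54 mm high; bystander. Origin: underside.
- tomato2: tomato, 66 mm across, 50 mm high; bystander. Origin: underside.
- radish: radish, 36 mm across, 30 mm high; bystander. Origin: underside.
- lime_half: half lime, cut side up, 52 mm across, 26 mm high; bystander. Origin: underside.
- salsa_bowl: white empty bowl, 150 mm across, 70 mm high; bystander. Origin: underside.
There are look-alikes about, which are no part of the job. What is shaped like the blade_plate but green or purple is not meant.

How it is judged:
By the outcome, as a careful person would: the job done as asked, in the order asked, and still so for the second after the job is handed in, with the robot touching nothing.
It also fails if it takes over 72 s, if anything falls off the work surface, if the arm or the gripper's body presses on something with over 40 N, if the wrist force passes 120 N, or if a joint passes its speed limit or range.

## Working session

There is one attempt and no reset: what is moved stays moved. The work goes in short steps, Python scripts to look and compute and a tool call to move; the robot and the scene stay as the last step left them, time stands still between calls to the robot, and variables do not carry over. Pictures are saved under pics/ and viewed, about 8 in all and at most 12, crops included, and the job is handed in when it is done.

Besides the shell and the picture viewer there is one more tool, called after ">>>" as name(argument=value, ...) on one line, values as JSON. move_arm: Moves the arm, as the interface text tells. Its arguments: {"type":"object","properties":{"series":{"type":"array"},"squeeze":{"type":"number"}},"required":["series"]}

```bash
ls; mkdir -p pics; python3 - <<'E'
from plant import robot
import cv2
s=robot.sense(); print(s)
for n in("top","scene"):
    p=robot.camera_params(n); print(n,p)
    cv2.imwrite(f"pics/{n}0.png",robot.grab_frame(n)[:,:,::-1])
E
```

```text
pics
{'clock': 0.0, 'joint_positions': array([ 1.14140258,  0.33287611, -0.06467019,  1.4609496 ,  0.02158898,
        1.34986926, -0.08851713]), 'joint_velocities': array([-0.00033046, -0.00231369, -0.00110242,  0.00081575,  0.00021492,
       -0.00090117, -0.00041551]), 'joint_efforts': array([-6.98649706e-05, -6.25434923e+01,  4.93591034e-02, -3.91613531e+01,
        1.62892789e-02,  9.83509206e-03, -4.45183969e-05]), 'position': array([ 247.103769  , -573.61440432,  190.6092756 ]), 'ee_rot': array([-3.07550428e+00, -6.34276906e-01,  5.43419951e-04]), 'contact_force': array([0.51009847, 0.27362176, 0.03721254]), 'ft_torque': array([-0.02340578,  0.02823097, -0.00821102]), 'gripper_width': 1.0014689197992663}
top {'K': array([[449.49767741,   0.        , 286.87511459],
       [  0.        , 449.49767741, 203.90934679],
       [  0.        ,   0.        ,   1.        ]]), 'k1': 0.022155235324364364, 'T': array([[ 8.44312215e-03,  9.90682282e-01, -1.35931339e-01,
         3.57088223e+02],
       [-9.99390363e-01,  1.29651523e-02,  3.24161581e-02,
        -3.94858045e+01],
       [ 3.38764840e-02,  1.35574777e-01,  9.90187792e-01,
         1.24820682e+03],
       [ 0.00000000e+00,  0.00000000e+00,  0.00000000e+00,
         1.00000000e+00]])}
scene {'K': array([[417.56711741,   0.        , 272.25713978],
       [  0.        , 417.56711741, 206.52040119],
       [  0.        ,   0.        ,   1.        ]]), 'k1': -0.10619057725414739, 'T': array([[-4.34081215e-01, -5.01650636e-01,  7.48278116e-01,
         1.24122535e+03],
       [ 9.00541283e-01, -2.64192216e-01,  3.45293890e-01,
         2.72448495e+02],
       [ 2.44723541e-02,  8.23740926e-01,  5.66437986e-01,
         6.25633823e+02],
       [ 0.00000000e+00,  0.00000000e+00,  0.00000000e+00,
         1.00000000e+00]])}
```

View pics/top0.png

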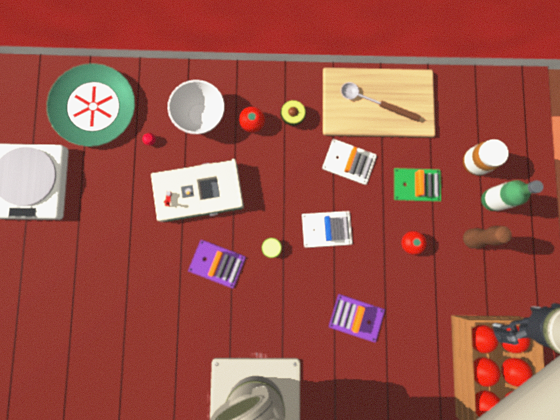

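View pics/scene0.png

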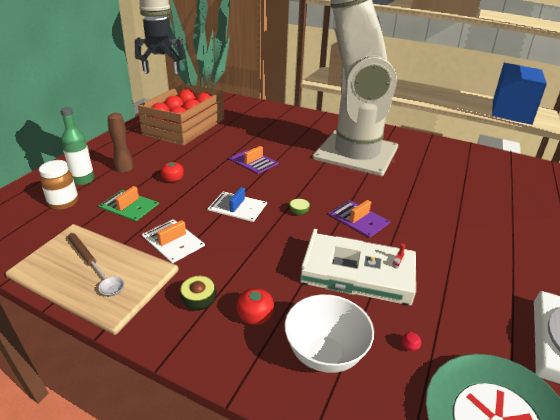

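Top view (pictures 1 and 2): candidates are white/orange at (350,161), white/blue at (327,229), green/orange at (417,184), purple/orange at (217,263) and (357,317). I choose white/orange at (350,161). The slicer is at (197,190), its patch at (187,190), and the latch thumb near (170,200).

```bash
cat > h.py <<'E'
import numpy as np, cv2
from scipy.spatial.transform import Rotation as R
from plant import robot
def ray(p,uv):
    K,k=p["K"],p["k1"]; uv=np.atleast_2d(np.asarray(uv,float))
    d=(uv-[K[0,2],K[1,2]])/K[0,0]; s=d.copy()
    for _ in range(20): s=d/(1+k*(s**2).sum(1,keepdims=True))
    c=np.c_[s[:,0],-s[:,1],-np.ones(len(s))]
    return p["T"][:3,3], c@p["T"][:3,:3].T
def onplane(p,uv,z):
    o,d=ray(p,uv); return o+d*((z-o[2])/d[:,2])[:,None]
def project(p,X):
    T=p["T"];c=(np.atleast_2d(X)-T[:3,3])@T[:3,:3]
    s=np.c_[c[:,0],-c[:,1]]/-c[:,2:]; s=s*(1+p["k1"]*(s**2).sum(1,keepdims=True))
    return s*p["K"][0,0]+[p["K"][0,2],p["K"][1,2]]
def blobs(mask,amin):
    n,l,st,c=cv2.connectedComponentsWithStats(mask.astype(np.uint8))
    return [(l==i,st[i],c[i]) for i in range(1,n) if st[i,4]>=amin]
def rectz(p,mask,z):
    cs,_=cv2.findContours(mask.astype(np.uint8),cv2.RETR_EXTERNAL,cv2.CHAIN_APPROX_NONE)
    c=max(cs,key=len)[:,0,:]; X=onplane(p,c,z)
    return cv2.minAreaRect(X[:,:2].astype(np.float32)),X
def rel(goal_pos,goal_rot=None):
    s=robot.sense();Rt=R.from_rotvec(s["ee_rot"])
    return Rt.inv().apply(np.asarray(goal_pos)-s["position"])/1000
E
python3 - <<'E'
from h import *
p=robot.camera_params("top")
im=cv2.imread("pics/top0.png"); hsv=cv2.cvtColor(im,cv2.COLOR_BGR2HSV)
H,S,V=[hsv[...,i].astype(int) for i in range(3)]
white=(S<70)&(V>120)
for m,st,c in blobs(white,300):
    m2=cv2.morphologyEx(m.astype(np.uint8),cv2.MORPH_CLOSE,np.ones((9,9)))
    for z in (6.5,40):
        r,_=rectz(p,m2,z); print(st,c.round(),z,np.round(r[0]),np.round(r[1]),round(r[2],1))
org=(H>8)&(H<22)&(S>150)&(V>150)
for m,st,c in blobs(org,60): print("orange",st,c.round(1),onplane(p,c,43).round())
red=((H<5)|(H>175))&(S>150)&(V>140)
for m,st,c in blobs(red[150:220,150:250],4): print("red",st,c+[150,150],onplane(p,c+[150,150],65).round())
a=cv2.resize(im[150:230,145:250],None,fx=5,fy=5,interpolation=cv2.INTER_CUBIC)[:400]
b=cv2.resize(im[130:190,310:385],None,fx=5,fy=5,interpolation=cv2.INTER_CUBIC)
cv2.imwrite("pics/crop1.png",cv2.copyMakeBorder(b,0,0,0,0,0))
E
```

```text
[   0   47  560   22 3738] [281.  57.] 6.5 [955. -72.] [  28. 1616.] 0.0
[   0   47  560   22 3738] [281.  57.] 40 [939. -71.] [  28. 1573.] 0.0
[  67   81   53   51 1714] [ 93. 106.] 6.5 [799. 470.] [146. 144.] 46.0
[  67   81   53   51 1714] [ 93. 106.] 40 [787. 456.] [142. 140.] 46.0
[ 167   80   58   54 2449] [196. 106.] 6.5 [805. 182.] [157. 161.] 1.5
[ 167   80   58   54 2449] [196. 106.] 40 [793. 176.] [153. 157.] 1.5
[340  82  41  22 307] [354.  92.] 6.5 [ 843. -285.] [119.  52.] 53.3
[340  82  41  22 307] [354.  92.] 40 [ 829. -279.] [116.  51.] 53.3
[ 322  139   55   46 1277] [348. 161.] 6.5 [ 652. -256.] [136.  96.] 70.2
[ 322  139   55   46 1277] [348. 161.] 40 [ 644. -250.] [132.  93.] 70.2
[479 139  30  28 648] [493. 153.] 6.5 [ 683. -671.] [80. 83.] 43.5
[479 139  30  28 648] [493. 153.] 40 [ 675. -654.] [78. 81.] 43.5
[   0  144   68   76 4690] [ 33. 179.] 6.5 [581. 619.] [209. 181.] 1.2
[   0  144   68   76 4690] [ 33. 179.] 40 [575. 601.] [204. 176.] 1.2
[ 151  159   92   62 3839] [196. 190.] 6.5 [561. 171.] [149. 240.] 10.3
[ 151  159   92   62 3839] [196. 190.] 40
[... 1044 characters left out ...]
3.]]
orange [352 306  13  26 167] [357.9 318.5] [[ 221. -268.   43.]]
orange [ 451  315   35   96 1410] [463.3 359.6] [[ 119. -542.   43.]]
orange [505 343  39  29 314] [531.2 356.2] [[ 130. -721.   43.]]
red [  0   0  34  23 672] [165.70386905 159.4702381 ] [[635. 246.  65.]]
red [ 36   0  48  17 591] [207.46531303 155.98815567] [[646. 136.  65.]]
red [ 86   0  14  15 178] [243.07303371 156.30337079] [[647.  41.  65.]]
red [  0  29   6  41 137] [151.58394161 204.70072993] [[513. 277.  65.]]
red [15 46  6 10 41] [167.26829268 200.12195122] [[525. 237.  65.]]
red [85 63 15  7 85] [242.67058824 216.58823529] [[484.  38.  65.]]
red [59 66 23  4 47] [222.40425532 218.31914894] [[479.  91.  65.]]
```

```bash
python3 - <<'E'
from h import *
s=robot.sense();Rt=R.from_rotvec(s["ee_rot"]);print(Rt.as_matrix().round(3))
p=robot.camera_params("wrist");print(p["K"][0,0],p["k1"]);T=p["T"]
print(Rt.inv().apply(T[:3,3]-s["position"]).round(1)); print((Rt.as_matrix().T@T[:3,:3]).round(3))
print(rel([520,150,s["position"][2]+60]).round(3))
E
```

```text
[[ 0.918  0.396 -0.001]
 [ 0.396 -0.918  0.001]
 [-0.    -0.001 -1.   ]]
323.2678651226205 0.022445479221221077
[  77.9   -0.7 -183.6]
[[-0.     0.952  0.305]
 [ 1.     0.     0.   ]
 [ 0.     0.305 -0.952]]
[ 0.537 -0.557 -0.059]
```

View pics/crop1.png

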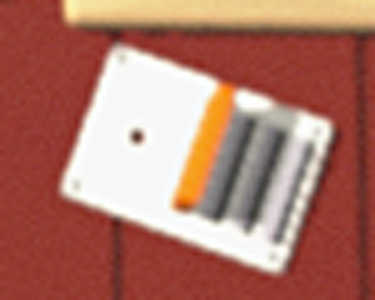

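Crop (picture 3): white plate, orange grip, three blades on the right (-x) side, hole on the left. The choice is confirmed. First I'll look at the slicer with the wrist camera.

>>> move_arm(series=[{"z": -0.03},{"x": 0.028,"y": -0.028,"z": -0.01},{"x": 0.028,"y": -0.028},{"x": 0.028,"y": -0.028},{"x": 0.028,"y": -0.028}])

```text
validation failed for argument at $.se...
```

>>> move_arm(series=[{"x": 0.028,"y": -0.028},{"x": 0.028,"y": -0.028},{"x": 0.028,"y": -0.028},{"x": 0.028,"y": -0.028},{"x": 0.028,"y": -0.028}])

```text
validation failed for argument at $.se...
```

>>> move_arm(series=[{"x": 0.028,"y": -0.028},{"x": 0.028,"y": -0.028},{"x": 0.028,"y": -0.028},{"x": 0.028,"y": -0.028},{"x": 0.028,"y": -0.028}])

```text
validation failed for argument at $.se...
```

>>> move_arm(series=[{"x": 0.028,"y": -0.028},{"x": 0.028,"y": -0.028},{"x": 0.028,"y": -0.028,"az": 0.1},{"x": 0.028,"y": -0.028,"az": 0.1},{"z": 0.02}])

```text
validation failed for argument at $.se...
```

>>> move_arm(series=[{"ax": 0,"ay": 0,"az": 0,"x": 0,"y": 0,"z": -0.03,"hand": 1},{"ax": 0,"ay": 0,"az": 0,"x": 0.028,"y": -0.028,"z": -0.01,"hand": 1},{"ax": 0,"ay": 0,"az": 0,"x": 0.028,"y": -0.028,"z": 0,"hand": 1}])

```text
clock: 0.35
position: [276.1, -501.7, 233.4]
ee_rot: [3.075, 0.628, 0.001]
contact_force: [1.2, 1.6, 0.5]
gripper_width: 1.0
```

>>> move_arm(series=[{"ax": 0,"ay": 0,"az": 0,"x": 0.028,"y": -0.029,"z": 0,"hand": 1},{"ax": 0,"ay": 0,"az": 0,"x": 0.028,"y": -0.029,"z": 0,"hand": 1},{"ax": 0,"ay": 0,"az": 0,"x": 0.028,"y": -0.029,"z": 0,"hand": 1},{"ax": 0,"ay": 0,"az": 0,"x": 0.028,"y": -0.029,"z": 0,"hand": 1},{"ax": 0,"ay": 0,"az": 0,"x": 0.028,"y": -0.029,"z": 0,"hand": 1}])

```text
clock: 0.77
position: [347.9, -309.8, 231.2]
ee_rot: [3.077, 0.634, -0.001]
contact_force: [1.9, -0.1, 0.5]
gripper_width: 1.0
```

>>> move_arm(series=[{"ax": 0,"ay": 0,"az": 0,"x": 0.028,"y": -0.029,"z": 0,"hand": 1},{"ax": 0,"ay": 0,"az": 0,"x": 0.028,"y": -0.029,"z": 0,"hand": 1},{"ax": 0,"ay": 0,"az": 0,"x": 0.028,"y": -0.029,"z": 0,"hand": 1},{"ax": 0,"ay": 0,"az": 0,"x": 0.028,"y": -0.029,"z": 0,"hand": 1},{"ax": 0,"ay": 0,"az": 0,"x": 0.028,"y": -0.029,"z": 0,"hand": 1}])

```text
clock: 1.18
position: [419.0, -121.4, 231.3]
ee_rot: [3.076, 0.634, -0.0]
contact_force: [1.2, -0.2, 0.8]
gripper_width: 1.002
```

>>> move_arm(series=[{"ax": 0,"ay": 0,"az": 0,"x": 0.028,"y": -0.029,"z": 0,"hand": 1},{"ax": 0,"ay": 0,"az": 0,"x": 0.028,"y": -0.029,"z": 0,"hand": 1},{"ax": 0,"ay": 0,"az": 0,"x": 0.028,"y": -0.029,"z": 0,"hand": 1},{"ax": 0,"ay": 0,"az": 0,"x": 0.028,"y": -0.029,"z": 0,"hand": 1},{"ax": 0,"ay": 0,"az": 0,"x": 0.028,"y": -0.029,"z": 0,"hand": 1}])

```text
clock: 1.6
position: [490.3, 67.1, 231.5]
ee_rot: [3.077, 0.634, 0.001]
contact_force: [1.4, -0.6, 0.1]
gripper_width: 0.998
```

>>> move_arm(series=[{"ax": 0,"ay": 0,"az": 0.04,"x": 0.018,"y": -0.019,"z": 0.022,"hand": 1},{"ax": 0,"ay": 0,"az": 0.04,"x": 0.018,"y": -0.019,"z": 0.022,"hand": 1},{"ax": 0,"ay": 0,"az": 0.04,"x": 0.018,"y": -0.019,"z": 0.022,"hand": 1},{"ax": 0,"ay": 0,"az": 0.04,"x": 0.018,"y": -0.019,"z": 0.022,"hand": 1},{"ax": 0,"ay": 0,"az": 0.06,"x": 0.018,"y": -0.019,"z": 0.022,"hand": 1}])

```text
clock: 2.02
position: [545.0, 185.1, 119.9]
ee_rot: [3.128, 0.29, -0.001]
contact_force: [1.6, 0.1, 0.8]
gripper_width: 0.998
```

```bash
python3 - <<'E'
from h import *
import pickle
robot.grab_frame("wrist");robot.grab_frame("wrist")
p=robot.camera_params("wrist");im=robot.grab_frame("wrist")
p2=robot.camera_params("wrist");print(abs(p["T"]-p2["T"]).max(),robot.sense()["position"],robot.sense()["ee_rot"])
pickle.dump(p,open("w1.pkl","wb"));cv2.imwrite("pics/w1.png",im[:,:,::-1])
E
```

```text
2.171544591424947 [543.33176984 185.59726426 118.95931053] [-3.12649345 -0.29765171  0.00724168]
```

View pics/w1.png

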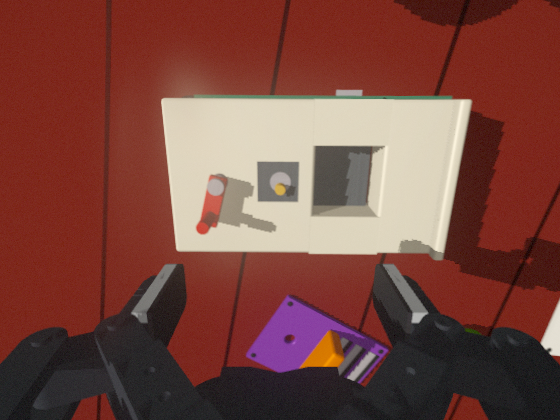

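Wrist view (picture 4): the bed spans rows 98–252, the dark patch is at (278,181), the brass pin top is at (281,189), the window is at (348,181), and the latch pivot is at (216,187) with the thumb top at (203,228).

```bash
cat > meas.py <<'E'
from h import *
import pickle
def edges(V,cols,r0,r1,sign):
    out=[]
    for c in cols:
        g=np.diff(V[r0:r1,c].astype(float))*sign; i=g.argmax()
        a,b,d=g[max(i-1,0)],g[i],g[min(i+1,len(g)-1)]
        out.append((c,r0+i+0.5+0.5*(a-d)/(a-2*b+d+1e-9)*1))
    return np.array(out)
def run(p,im):
    hsv=cv2.cvtColor(im,cv2.COLOR_BGR2HSV);H,S,V=[hsv[...,i].astype(int) for i in range(3)]
    g=cv2.GaussianBlur(im[:,:,1],(3,3),0)
    def fit(e):
        X=onplane(p,e,40)[:,:2]; vx,vy,x,y=cv2.fitLine(X.astype(np.float32),cv2.DIST_HUBER,0,.01,.01).ravel(); 
        s=np.sign(vy); return np.array([x,y]),np.array([vx,vy])*s
    P1,d1=fit(edges(g,range(190,310,3),92,112,1)); P2,d2=fit(edges(g,range(190,300,3),240,262,-1))
    a=[np.degrees(np.arctan2(*d[::-1])) for d in(d1,d2)]
    d=(d1+d2);d/=np.linalg.norm(d);n=np.array([-d[1],d[0]])
    print("yaw",np.round(a,2),"width",((P2-P1)@n).round(1))
    mid=(P1@n+P2@n)/2
    dark=(V<90)&(S<90)
    for m,st,c in blobs(dark[140:225,240:305],200):
        m=m.astype(np.uint8)
        pts=np.argwhere(m)[:,::-1]; (c0,sz,an)=cv2.minAreaRect(np.vstack([pts]).astype(np.float32))
        X=onplane(p,np.array(c0)+[240,140],40)[0,:2]; print("patch",X.round(1),sz,"along",(X@d).round(1),"n-off",(X@n-mid).round(1))
    brass=(H>12)&(H<32)&(S>140)&(V>120); brass[:150]=0;brass[225:]=0;brass[:,:240]=0;brass[:,305:]=0
    for m,st,c in blobs(brass,8):
        Xt=onplane(p,c,47.5)[0,:2];print("pin",c.round(1),st[2:],"z47.5",Xt.round(1),"along",(Xt@d).round(1),"n-off",(Xt@n-mid).round(1))
    red=((H<6)|(H>174))&(S>150)&(V>90); red[:165]=0;red[240:]=0;red[:,:192]=0;red[:,235:]=0
    for m,st,c in blobs(red,40): print("red",c.round(1),st)
    # window left/right edges along
    for rng,sg in(((304,325),-1),((375,395),1)):
        e=edges(g.T,range(155,185,3),*rng,sg)[:,::-1]; X=onplane(p,e,40)[:,:2]; print("win edge along",np.median(X@d).round(1))
    e=edges(g.T,range(120,230,5),160,185,1)[:,::-1];X=onplane(p,e,40)[:,:2]; print("+x end along",np.median(X@d).round(1))
    return d,n,mid
E
python3 - <<'E'
from meas import *
for i in range(2):
    p=robot.camera_params("wrist");im=robot.grab_frame("wrist")[:,:,::-1].copy();d,n,mid=run(p,im)
print(d,n,mid,robot.sense()["position"],robot.sense()["clock"])
T=robot.camera_params("top");im=cv2.imread("pics/top0.png")
E
```

```text
yaw [100.32 100.43] width 129.3
pin [277.4 188.4] [10 11 84] z47.5 [552.  189.6] along 87.1 n-off 4.9
red [206.4 210.5] [195 192  25  41 385]
win edge along 59.9
win edge along 3.9
+x end along 178.6
yaw [100.4  100.39] width 129.0
pin [275.5 188.8] [10 10 80] z47.5 [552.  189.7] along 87.0 n-off 4.8
red [204.5 211.4] [193 192  25  41 373]
win edge along 59.9
win edge along 3.9
+x end along 178.6
[-0.18036494  0.9835998 ] [-0.9835998  -0.18036494] -581.9741 [544.76593099 183.5546925  121.49535085] 2.2667
```

>>> move_arm(series=[{"ax": 0,"ay": 0,"az": 0,"x": 0,"y": 0.03,"z": -0.025,"hand": 1},{"ax": 0,"ay": 0,"az": 0,"x": 0,"y": 0.04,"z": -0.01,"hand": 1},{"ax": 0,"ay": 0,"az": 0,"x": 0.002,"y": 0.041,"z": 0,"hand": 1},{"ax": 0,"ay": 0,"az": 0,"x": 0.002,"y": 0.041,"z": 0,"hand": 1},{"ax": 0,"ay": 0,"az": 0,"x": 0.002,"y": 0.041,"z": 0,"hand": 1}])

```text
clock: 2.68
position: [586.9, -8.2, 158.5]
ee_rot: [3.126, 0.291, 0.005]
contact_force: [1.1, -0.1, 0.3]
gripper_width: 1.003
```

>>> move_arm(series=[{"ax": 0,"ay": 0,"az": 0,"x": 0.002,"y": 0.041,"z": 0,"hand": 1},{"ax": 0,"ay": 0,"az": 0,"x": 0.002,"y": 0.041,"z": 0,"hand": 1},{"ax": 0,"ay": 0,"az": 0,"x": 0.002,"y": 0.041,"z": 0,"hand": 1},{"ax": 0,"ay": 0,"az": 0,"x": 0.002,"y": 0.041,"z": 0,"hand": 1},{"ax": 0,"ay": 0,"az": 0,"x": 0.002,"y": 0.041,"z": 0,"hand": 1}])

```text
clock: 3.1
position: [634.1, -208.1, 158.5]
ee_rot: [3.126, 0.29, 0.003]
contact_force: [1.0, -0.2, 0.7]
gripper_width: 0.999
```

>>> move_arm(series=[{"ax": 0,"ay": 0,"az": 0.107,"x": 0,"y": 0.03,"z": 0,"hand": 1},{"ax": 0,"ay": 0,"az": 0.107,"x": 0,"y": 0.01,"z": 0,"hand": 1},{"ax": 0,"ay": 0,"az": 0.107,"x": 0,"y": 0,"z": 0,"hand": 1},{"ax": 0,"ay": 0,"az": 0.107,"x": 0,"y": 0,"z": 0,"hand": 1},{"ax": 0,"ay": 0,"az": 0.107,"x": 0,"y": 0,"z": 0,"hand": 1}])

```text
clock: 3.52
position: [640.3, -245.6, 158.2]
ee_rot: [3.091, -0.555, 0.003]
contact_force: [-0.2, 0.6, 0.4]
gripper_width: 0.998
```

```bash
python3 - <<'E'
from h import *
import pickle
robot.grab_frame("wrist");robot.grab_frame("wrist")
p=robot.camera_params("wrist");im=robot.grab_frame("wrist")
print(robot.sense()["position"],robot.sense()["ee_rot"],robot.sense()["joint_positions"].round(2))
pickle.dump(p,open("w2.pkl","wb"));cv2.imwrite("pics/w2.png",im[:,:,::-1])
E
```

```text
[ 640.51158313 -244.92839726  158.01072466] [ 3.09341773e+00 -5.41594111e-01  2.91722707e-03] [ 0.62  0.52 -0.47  1.31  0.23  1.36 -1.76]
```

View pics/w2.png

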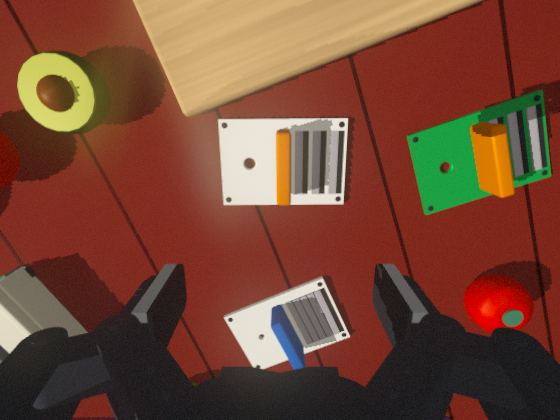

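Picture 5: the plate fills cols 218–349 and rows 118–206. The rib is at (283,168) and the hole at (249,163). The avocado and board are clear of it.

```bash
cat > plate.py <<'E'
from h import *
import pickle
p=pickle.load(open("w2.pkl","rb"));im=cv2.imread("pics/w2.png")
hsv=cv2.cvtColor(im,cv2.COLOR_BGR2HSV);H,S,V=[hsv[...,i].astype(int) for i in range(3)]
red=((H<10)|(H>170))&(S>100)
m=np.zeros_like(V,bool);m[110:215,205:360]=True
w=m&(S<60)&(V>130)
w=cv2.morphologyEx(w.astype(np.uint8),cv2.MORPH_CLOSE,np.ones((7,7)))
r,X=rectz(p,w,6.5);print("rect",r)
o=m&(H>8)&(H<25)&(S>150)&(V>90)
b=max(blobs(o,50),key=lambda b:b[1][4]);r,X=rectz(p,b[0],43);print("rib",b[2],r)
hole=m&(V<110)&(~((H>8)&(H<25)&(S>150)))
for mm,st,c in blobs(hole[150:176,238:262],30): print("hole",c+[238,150],st,onplane(p,c+[238,150],6.5))
E
python3 plate.py
```

```text
rect ((654.1350708007812, -253.7372283935547), (131.39939880371094, 90.44139862060547), 69.84552764892578)
rib [282.95       167.32653061] ((655.177001953125, -253.57257080078125), (11.867300033569336, 71.23149871826172), 70.38963317871094)
```

>>> move_arm(series=[{"ax": 0,"ay": 0,"az": 0,"x": 0.008,"y": 0.002,"z": 0.036,"hand": 1},{"ax": 0,"ay": 0,"az": 0,"x": 0.008,"y": 0.0014,"z": 0.036,"hand": 1},{"ax": 0,"ay": 0,"az": 0,"x": 0,"y": 0,"z": 0.036,"hand": 1},{"ax": 0,"ay": 0,"az": 0,"x": 0,"y": 0,"z": 0.025,"hand": 1},{"ax": 0,"ay": 0,"az": 0,"x": 0,"y": 0,"z": 0.01,"hand": 1}])

```text
clock: 4.08
position: [652.1, -252.4, 9.4]
ee_rot: [-3.094, 0.539, 0.008]
contact_force: [-0.9, -0.0, -0.8]
gripper_width: 1.006
```

>>> move_arm(series=[{"ax": 0,"ay": 0,"az": 0,"x": 0,"y": 0,"z": 0,"hand": 0.4},{"ax": 0,"ay": 0,"az": 0,"x": 0,"y": 0,"z": 0,"hand": 0.3}])

```text
clock: 4.25
position: [655.3, -252.7, 15.0]
ee_rot: [3.094, -0.542, 0.002]
contact_force: [-0.3, -0.2, -0.1]
gripper_width: 0.743
```

>>> move_arm(series=[{"ax": 0,"ay": 0,"az": 0,"x": 0,"y": 0,"z": 0,"hand": 0},{"ax": 0,"ay": 0,"az": 0,"x": 0,"y": 0,"z": 0,"hand": 0},{"ax": 0,"ay": 0,"az": 0,"x": 0,"y": 0,"z": 0,"hand": 0},{"ax": 0,"ay": 0,"az": 0,"x": 0,"y": 0,"z": 0,"hand": 0},{"ax": 0,"ay": 0,"az": 0,"x": 0,"y": 0,"z": 0,"hand": 0}], squeeze=60)

```text
clock: 4.67
position: [655.1, -252.4, 14.1]
ee_rot: [3.094, -0.544, 0.001]
contact_force: [0.2, 0.4, -0.1]
gripper_width: 0.011
```

>>> move_arm(series=[{"ax": 0,"ay": 0,"az": 0,"x": 0,"y": 0,"z": 0,"hand": 0},{"ax": 0,"ay": 0,"az": 0,"x": 0,"y": 0,"z": 0,"hand": 0}])

```text
clock: 4.83
position: [654.8, -252.3, 13.5]
ee_rot: [3.094, -0.544, 0.0]
contact_force: [0.3, -0.1, 0.5]
gripper_width: -0.003
```

Fully shut means no rib is between the fingers. I'll look.

```bash
python3 - <<'E'
from h import *
a=robot.grab_frame("wrist")[:,:,::-1];b=robot.grab_frame("top")[:,:,::-1]
b=cv2.resize(b[100:230,290:400],None,fx=3.2,fy=3.2)
h=max(a.shape[0],b.shape[0]);c=np.zeros((h,800,3),np.uint8);a=cv2.resize(a,(440,330));c[:330,:440]=a;c[:b.shape[0],445:445+b.shape[1]]=b[:,:355]
cv2.imwrite("pics/w3.png",c);s=robot.sense();print(s["position"],s["gripper_width"])
E
```

```text
[ 654.73848046 -252.28990529   13.4146913 ] 0.0015598385857622005
```

View pics/w3.png

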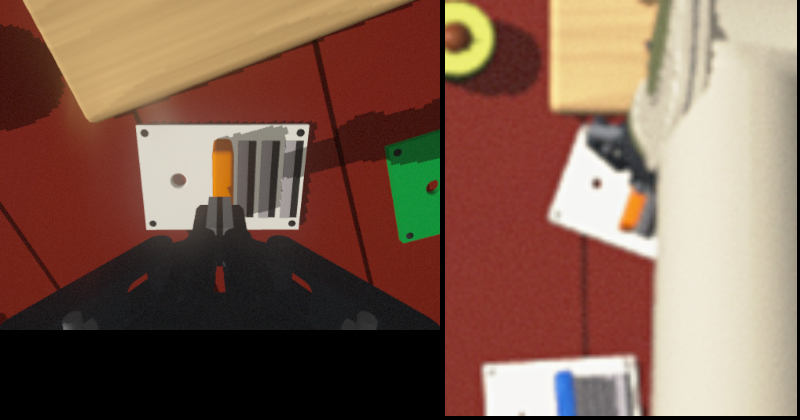

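Picture 6: fingers shut at about (220,205), with the rib visible above them at rows 138–200. I need to know if the fingers missed the rib's end, so I'll project the TCP and re-measure the plate.

```bash
python3 - <<'E'
from h import *
p=robot.camera_params("wrist");im=robot.grab_frame("wrist")[:,:,::-1].copy();s=robot.sense();Rt=R.from_rotvec(s["ee_rot"])
P=s["position"];f=lambda v:project(p,P+Rt.apply(v)).round(0)
print("tcp",f([0,0,0]),"10fwd",f([11,0,-19]),f([-11,0,-19]))
hsv=cv2.cvtColor(im,cv2.COLOR_BGR2HSV);H,S,V=[hsv[...,i].astype(int) for i in range(3)]
m=np.zeros_like(V,bool);m[130:310,150:420]=True
w=m&(S<60)&(V>130);ys,xs=np.nonzero(w);
b=max(blobs(w,300),key=lambda b:b[1][4]);c=cv2.morphologyEx(w.astype(np.uint8),cv2.MORPH_CLOSE,np.ones((15,15)))
r,X=rectz(p,c,6.5);print("plate",r)
o=(H>8)&(H<25)&(S>150)&(V>90)
for b in blobs(o,100): print("orange",b[1],onplane(p,b[2],43).round(),rectz(p,b[0],43)[0])
ax=Rt.apply([1,0,0]);ctr=np.array([654.3,-253.7,0])
for e in(-35,35): print("expected rib end",e,project(p,ctr+ax*e+[0,0,43]).round(),project(p,ctr+ax*e+[0,0,7]).round())
cv2.imwrite("pics/w4.png",cv2.resize(im[150:350,180:400],None,fx=3,fy=3,interpolation=cv2.INTER_CUBIC)[:600])
E
```

```text
tcp [[280. 233.]] 10fwd [[280. 228.]] [[280. 264.]]
plate ((653.8038330078125, -253.7200469970703), (130.87208557128906, 91.04083251953125), 70.13346862792969)
orange [ 77 101  50  64 558] [[ 742. -193.   43.]] ((741.5455322265625, -192.02430725097656), (31.06025505065918, 11.716710090637207), 11.625298500061035)
orange [ 270  178   27   83 1824] [[ 675. -261.   43.]] ((672.330810546875, -260.3814697265625), (13.036442756652832, 44.52023696899414), 70.69036102294922)
expected rib end -35 [[283. 312.]] [[282. 278.]]
expected rib end 35 [[283. 191.]] [[282. 175.]]
```

View pics/w4.png

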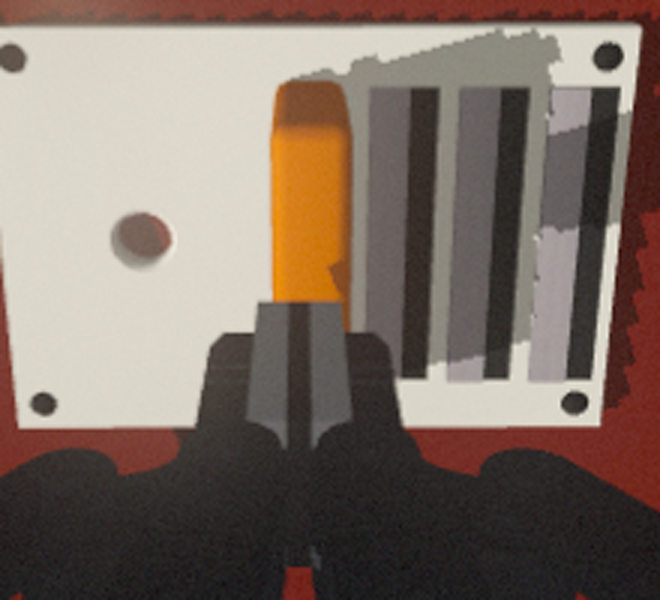

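```bash
python3 - <<'E'
from h import *
p=robot.camera_params("scene");im=robot.grab_frame("scene")[:,:,::-1].copy();s=robot.sense();Rt=R.from_rotvec(s["ee_rot"])
print(robot.grip_depth,s["position"],s["gripper_width"],[a for a in dir(robot) if a[0]!='_'])
u0,v0=project(p,s["position"])[0].astype(int)-[70,75]
c=cv2.resize(im[v0:v0+120,u0:u0+140],None,fx=5,fy=5,interpolation=cv2.INTER_CUBIC)
for z,col in((0,(0,255,0)),(-50,(255,0,255)),(-19,(255,255,0))):
    q=project(p,s["position"]+Rt.apply([0,0,z]))[0]; q=((q-[u0,v0])*5).astype(int); cv2.circle(c,tuple(int(i) for i in q),4,col,-1)
cv2.imwrite("pics/s2.png",c)
E
```

```text
18.700000000000003 [ 654.73163412 -252.25868183   13.37020825] 0.001018779014926529 ['PlanningError', 'camera_params', 'grab_frame', 'grip_depth', 'sense', 'sign_off']
```

View pics/s2.png

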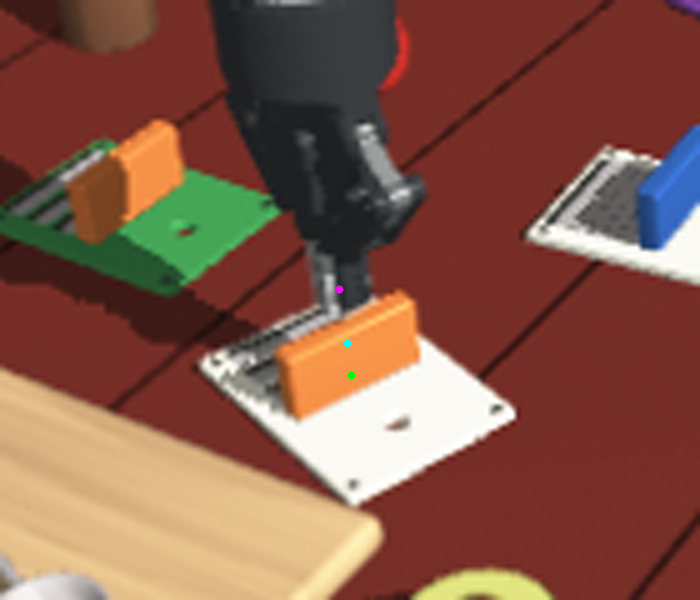

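Picture 8: the real finger tips end just above the rib top, well behind the reported TCP (green dot). I'll quantify that offset from the wrist image row of the tips (about 251).

```bash
python3 - <<'E'
from h import *
p=robot.camera_params("wrist");q=robot.camera_params("scene");s=robot.sense();Rt=R.from_rotvec(s["ee_rot"])
u0,v0=project(q,s["position"])[0].astype(int)-[70,75]
for x in(11,0,-11):
  for z in(-25,-30,-35,-40,-45,-50,-55):
    X=s["position"]+Rt.apply([x,0,z]);print(x,z,project(p,X)[0].round(),((project(q,X)[0]-[u0,v0])*5).round())
E
```

```text
11 -25 [280. 232.] [325. 343.]
11 -30 [280. 236.] [324. 335.]
11 -35 [280. 240.] [323. 326.]
11 -40 [280. 244.] [321. 317.]
11 -45 [280. 249.] [320. 308.]
11 -50 [280. 254.] [319. 299.]
11 -55 [280. 259.] [317. 290.]
0 -25 [280. 251.] [346. 333.]
0 -30 [280. 255.] [344. 325.]
0 -35 [280. 260.] [343. 316.]
0 -40 [280. 265.] [342. 307.]
0 -45 [280. 270.] [341. 298.]
0 -50 [280. 275.] [339. 290.]
0 -55 [280. 281.] [338. 281.]
-11 -25 [280. 269.] [366. 324.]
-11 -30 [280. 274.] [365. 315.]
-11 -35 [280. 279.] [363. 306.]
-11 -40 [280. 284.] [362. 298.]
-11 -45 [280. 290.] [361. 289.]
-11 -50 [280. 296.] [360. 280.]
-11 -55 [280. 302.] [359. 271.]
```

The tips sit about 44 mm behind the reported TCP. I'll open, then go down in stages, watching the force.

>>> move_arm(series=[{"ax": 0,"ay": 0,"az": 0,"x": 0,"y": 0,"z": 0,"hand": 1},{"ax": 0,"ay": 0,"az": 0,"x": 0,"y": 0,"z": 0,"hand": 1},{"ax": 0,"ay": 0,"az": 0,"x": 0,"y": 0,"z": 0,"hand": 1},{"ax": 0,"ay": 0,"az": 0,"x": 0,"y": 0,"z": 0,"hand": 1},{"ax": 0,"ay": 0,"az": 0,"x": 0,"y": 0,"z": 0,"hand": 1}])

```text
clock: 5.45
position: [654.7, -252.3, 13.4]
ee_rot: [3.094, -0.544, 0.0]
contact_force: [-0.3, 0.1, -0.3]
gripper_width: 0.71
```

>>> move_arm(series=[{"ax": 0,"ay": 0,"az": 0,"x": 0,"y": 0,"z": 0.006,"hand": 1},{"ax": 0,"ay": 0,"az": 0,"x": 0,"y": 0,"z": 0.006,"hand": 1},{"ax": 0,"ay": 0,"az": 0,"x": 0,"y": 0,"z": 0.004,"hand": 1},{"ax": 0,"ay": 0,"az": 0,"x": 0,"y": 0,"z": 0.002,"hand": 1},{"ax": 0,"ay": 0,"az": 0,"x": 0,"y": 0,"z": 0,"hand": 1}])

```text
clock: 5.87
position: [654.1, -252.1, -5.7]
ee_rot: [-3.094, 0.544, 0.002]
contact_force: [0.2, -0.6, -0.5]
gripper_width: 0.996
```

>>> move_arm(series=[{"ax": 0,"ay": 0,"az": 0,"x": 0,"y": 0.0,"z": 0.005,"hand": 1},{"ax": 0,"ay": 0,"az": 0,"x": 0,"y": 0,"z": 0.005,"hand": 0.6},{"ax": 0,"ay": 0,"az": 0,"x": 0,"y": 0,"z": 0.004,"hand": 0.6},{"ax": 0,"ay": 0,"az": 0,"x": 0,"y": 0,"z": 0.004,"hand": 0.6},{"ax": 0,"ay": 0,"az": 0,"x": 0,"y": 0,"z": 0.0,"hand": 0.5}])

```text
clock: 6.28
position: [654.1, -252.1, -23.8]
ee_rot: [-3.094, 0.544, 0.002]
contact_force: [-1.2, 0.1, 0.2]
gripper_width: 0.501
```

>>> move_arm(series=[{"ax": 0,"ay": 0,"az": 0,"x": 0,"y": 0,"z": 0,"hand": 0.3},{"ax": 0,"ay": 0,"az": 0,"x": 0,"y": 0,"z": 0,"hand": 0.3},{"ax": 0,"ay": 0,"az": 0,"x": 0,"y": 0,"z": 0,"hand": 0.3}])

```text
clock: 6.53
position: [655.0, -252.3, -22.2]
ee_rot: [3.094, -0.544, 0.001]
contact_force: [0.7, 0.3, 0.2]
gripper_width: 0.298
```

>>> move_arm(series=[{"ax": 0,"ay": 0,"az": 0,"x": 0,"y": 0,"z": 0.003,"hand": 0.3},{"ax": 0,"ay": 0,"az": 0,"x": 0,"y": 0,"z": 0.002,"hand": 0.3},{"ax": 0,"ay": 0,"az": 0,"x": 0,"y": 0,"z": 0,"hand": 0.3}])

```text
clock: 6.78
position: [654.4, -252.2, -28.2]
ee_rot: [-3.094, 0.544, 0.001]
contact_force: [-0.5, 0.2, -0.2]
gripper_width: 0.298
```

>>> move_arm(series=[{"ax": 0,"ay": 0,"az": 0,"x": 0,"y": 0,"z": 0,"hand": 0},{"ax": 0,"ay": 0,"az": 0,"x": 0,"y": 0,"z": 0,"hand": 0},{"ax": 0,"ay": 0,"az": 0,"x": 0,"y": 0,"z": 0,"hand": 0},{"ax": 0,"ay": 0,"az": 0,"x": 0,"y": 0,"z": 0,"hand": 0},{"ax": 0,"ay": 0,"az": 0,"x": 0,"y": 0,"z": 0,"hand": 0}], squeeze=60)

```text
clock: 7.2
position: [654.7, -252.4, -27.6]
ee_rot: [3.094, -0.544, -0.0]
contact_force: [0.4, -0.5, -1.8]
gripper_width: 0.15
```

Gripped (width 0.15, about 13 mm, matching the rib). Lifting and carrying.

>>> move_arm(series=[{"ax": 0,"ay": 0,"az": 0,"x": 0,"y": 0,"z": -0.015,"hand": 0},{"ax": 0,"ay": 0,"az": 0,"x": 0,"y": 0,"z": -0.03,"hand": 0},{"ax": 0,"ay": 0,"az": 0,"x": 0,"y": 0,"z": -0.035,"hand": 0},{"ax": 0,"ay": 0,"az": 0,"x": 0,"y": 0,"z": -0.03,"hand": 0},{"ax": 0,"ay": 0,"az": 0,"x": 0,"y": 0,"z": 0,"hand": 0}])

```text
clock: 7.62
position: [658.6, -253.0, 91.4]
ee_rot: [3.093, -0.544, 0.017]
contact_force: [0.9, -0.9, -0.5]
gripper_width: 0.153
```

>>> move_arm(series=[{"ax": 0,"ay": 0,"az": 0,"x": -0.01,"y": -0.015,"z": 0,"hand": 0},{"ax": 0,"ay": 0,"az": 0,"x": -0.0195,"y": -0.03,"z": 0,"hand": 0},{"ax": 0,"ay": 0,"az": 0,"x": -0.0195,"y": -0.03,"z": 0,"hand": 0},{"ax": 0,"ay": 0,"az": 0,"x": -0.0195,"y": -0.03,"z": 0,"hand": 0},{"ax": 0,"ay": 0,"az": 0,"x": -0.0195,"y": -0.03,"z": 0,"hand": 0}])

```text
clock: 8.03
position: [617.6, -93.8, 83.4]
ee_rot: [3.094, -0.544, 0.001]
contact_force: [1.3, 0.2, -0.9]
gripper_width: 0.152
```

>>> move_arm(series=[{"ax": 0,"ay": 0,"az": 0,"x": -0.0195,"y": -0.03,"z": 0,"hand": 0},{"ax": 0,"ay": 0,"az": 0,"x": -0.0195,"y": -0.03,"z": 0,"hand": 0},{"ax": 0,"ay": 0,"az": 0,"x": -0.0195,"y": -0.03,"z": 0,"hand": 0},{"ax": 0,"ay": 0,"az": 0,"x": -0.0195,"y": -0.03,"z": 0,"hand": 0},{"ax": 0,"ay": 0,"az": 0,"x": -0.0195,"y": -0.03,"z": 0,"hand": 0}])

```text
clock: 8.45
position: [577.1, 80.6, 83.5]
ee_rot: [3.094, -0.544, 0.002]
contact_force: [0.4, 0.4, -1.3]
gripper_width: 0.156
```

>>> move_arm(series=[{"ax": 0,"ay": 0,"az": 0,"x": -0.0195,"y": -0.03,"z": 0,"hand": 0},{"ax": 0,"ay": 0,"az": 0,"x": -0.012,"y": -0.018,"z": 0,"hand": 0},{"ax": 0,"ay": 0,"az": 0,"x": 0,"y": 0,"z": 0,"hand": 0}])

```text
clock: 8.7
position: [562.5, 141.8, 83.8]
ee_rot: [-3.094, 0.531, -0.0]
contact_force: [0.7, -0.4, -1.8]
gripper_width: 0.154
```

>>> move_arm(series=[{"ax": 0,"ay": 0,"az": -0.106,"x": 0,"y": 0,"z": 0,"hand": 0},{"ax": 0,"ay": 0,"az": -0.106,"x": 0,"y": 0,"z": 0,"hand": 0},{"ax": 0,"ay": 0,"az": -0.106,"x": 0,"y": 0,"z": 0,"hand": 0},{"ax": 0,"ay": 0,"az": -0.106,"x": 0,"y": 0,"z": 0,"hand": 0},{"ax": 0,"ay": 0,"az": -0.106,"x": 0,"y": 0,"z": 0,"hand": 0}])

```text
clock: 9.12
position: [564.6, 134.3, 83.2]
ee_rot: [3.127, 0.293, 0.001]
contact_force: [-0.2, -0.1, -1.4]
gripper_width: 0.153
```

>>> move_arm(series=[{"ax": 0,"ay": 0,"az": 0,"x": 0,"y": 0,"z": 0,"hand": 0},{"ax": 0,"ay": 0,"az": 0,"x": 0,"y": 0,"z": 0,"hand": 0},{"ax": 0,"ay": 0,"az": 0,"x": 0,"y": 0,"z": 0,"hand": 0}])

```text
clock: 9.37
position: [564.5, 134.5, 82.8]
ee_rot: [3.129, 0.279, 0.001]
contact_force: [0.0, 0.5, -2.0]
gripper_width: 0.157
```

```bash
cat > held.py <<'E'
from h import *
p=robot.camera_params("wrist");s=robot.sense();im=robot.grab_frame("wrist")[:,:,::-1].copy();Rt=R.from_rotvec(s["ee_rot"])
yaw=np.degrees(np.arctan2(*Rt.apply([1,0,0])[[1,0]]));zt=s["position"][2]+27.6+6.5
print("pos",s["position"].round(1),"yaw",yaw.round(2),"F",s["contact_force"].round(1),"clk",s["clock"])
print("tilt",Rt.apply([0,0,1]).round(4))
exp=project(p,s["position"]+Rt.apply([0,-35,0])*[1,1,0]+[0,0,zt-s["position"][2]])[0]
g=cv2.cvtColor(im,cv2.COLOR_BGR2HSV);u,v=exp.astype(int)
m=(g[...,2]<170)|(g[...,1]>70); sub=m[v-16:v+17,u-16:u+17]
for b in blobs(sub,60):
    c=b[2]+[u-16,v-16];X=onplane(p,c,zt)[0];print("hole px",c.round(1),"exp",exp.round(1),b[1],"tool",Rt.inv().apply(X-s["position"]).round(1),"world",X.round(1))
cv2.imwrite("pics/held.png",im)
E
python3 held.py
```

```text
pos [564.5 134.5  82.8] yaw 10.19 F [ 0.   0.5 -2. ] clk 9.3667
tilt [ 4.e-04 -2.e-04 -1.e+00]
hole px [203.1 262.3] exp [212.2 259.7] [  2   7  16  19 101] tool [ -1.5 -39.8 -34.1] world [556.  173.4 116.9]
```

View pics/held.png

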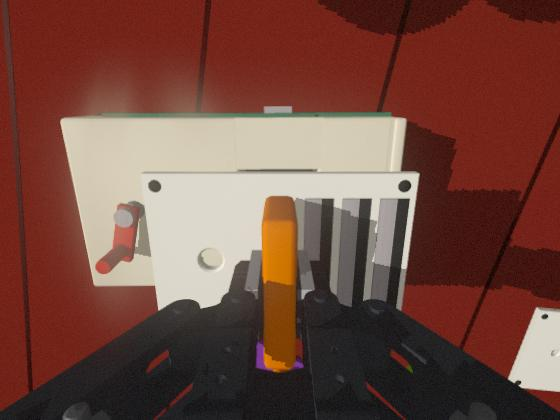

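Picture 9: the plate is level and square in the grip. The hole centre is at (211,259), against a predicted (212,260), so the hand-plate model holds. Moving over the pin and lowering.

>>> move_arm(series=[{"ax": 0,"ay": 0,"az": -0.004,"x": -0.0025,"y": -0.0215,"z": 0,"hand": 0},{"ax": 0,"ay": 0,"az": 0,"x": 0,"y": 0,"z": 0.02,"hand": 0},{"ax": 0,"ay": 0,"az": 0,"x": 0,"y": 0,"z": 0.02,"hand": 0},{"ax": 0,"ay": 0,"az": 0,"x": 0,"y": 0,"z": 0.012,"hand": 0},{"ax": 0,"ay": 0,"az": 0,"x": 0,"y": 0,"z": 0.004,"hand": 0}])

```text
clock: 9.83
position: [556.8, 154.8, 24.4]
ee_rot: [3.127, 0.289, -0.005]
contact_force: [-0.9, -0.4, -2.1]
gripper_width: 0.151
```

>>> move_arm(series=[{"ax": 0,"ay": 0,"az": 0,"x": 0,"y": 0,"z": 0,"hand": 0},{"ax": 0,"ay": 0,"az": 0,"x": 0,"y": 0,"z": 0,"hand": 0},{"ax": 0,"ay": 0,"az": 0,"x": 0,"y": 0,"z": 0,"hand": 0}])

```text
clock: 10.08
position: [558.8, 155.6, 27.5]
ee_rot: [-3.128, -0.291, -0.002]
contact_force: [0.4, 0.4, -1.1]
gripper_width: 0.156
```

>>> move_arm(series=[{"ax": 0,"ay": 0,"az": 0,"x": -0.0003,"y": 0,"z": 0.002,"hand": 0},{"ax": 0,"ay": 0,"az": 0,"x": 0,"y": 0,"z": 0.002,"hand": 0},{"ax": 0,"ay": 0,"az": 0,"x": 0,"y": 0,"z": 0.001,"hand": 0},{"ax": 0,"ay": 0,"az": 0,"x": 0,"y": 0,"z": 0,"hand": 0}])

```text
clock: 10.42
position: [557.7, 155.3, 21.3]
ee_rot: [3.128, 0.291, -0.0]
contact_force: [1.1, -0.4, -1.8]
gripper_width: 0.154
```

>>> move_arm(series=[{"ax": 0,"ay": 0,"az": 0,"x": 0,"y": 0,"z": 0.001,"hand": 0},{"ax": 0,"ay": 0,"az": 0,"x": 0,"y": 0,"z": 0.001,"hand": 0},{"ax": 0,"ay": 0,"az": 0,"x": 0,"y": 0,"z": 0,"hand": 0},{"ax": 0,"ay": 0,"az": 0,"x": 0,"y": 0,"z": 0,"hand": 0}])

```text
clock: 10.75
position: [557.7, 155.4, 19.3]
ee_rot: [3.128, 0.291, -0.0]
contact_force: [0.2, -0.3, -1.8]
gripper_width: 0.159
```

>>> move_arm(series=[{"ax": 0,"ay": 0,"az": 0,"x": 0,"y": 0,"z": 0.0007,"hand": 0},{"ax": 0,"ay": 0,"az": 0,"x": 0,"y": 0,"z": 0.0007,"hand": 0},{"ax": 0,"ay": 0,"az": 0,"x": 0,"y": 0,"z": 0,"hand": 0},{"ax": 0,"ay": 0,"az": 0,"x": 0,"y": 0,"z": 0,"hand": 0}])

```text
clock: 11.08
position: [557.7, 155.4, 18.0]
ee_rot: [3.128, 0.291, -0.0]
contact_force: [-0.6, -1.1, -2.4]
gripper_width: 0.155
```

>>> move_arm(series=[{"ax": 0,"ay": 0,"az": 0,"x": 0,"y": 0,"z": 0.0007,"hand": 0},{"ax": 0,"ay": 0,"az": 0,"x": 0,"y": 0,"z": 0.0007,"hand": 0},{"ax": 0,"ay": 0,"az": 0,"x": 0,"y": 0,"z": 0,"hand": 0},{"ax": 0,"ay": 0,"az": 0,"x": 0,"y": 0,"z": 0,"hand": 0}])

```text
clock: 11.42
position: [557.7, 155.4, 16.5]
ee_rot: [3.128, 0.291, -0.0]
contact_force: [0.4, -1.5, -2.0]
gripper_width: 0.153
```

```bash
python3 -c "
from h import *
s=robot.sense();print(s['position'],s['contact_force'],s['ft_torque'])"
```

```text
[557.68366037 155.403917    16.5369454 ] [ 0.42818481 -1.53796966 -2.02652769] [ 0.00807778 -0.01267927  0.04577312]
```

>>> move_arm(series=[{"ax": 0,"ay": 0,"az": 0,"x": 0,"y": 0.0003,"z": 0.0007,"hand": 0},{"ax": 0,"ay": 0,"az": 0,"x": 0,"y": 0.0002,"z": 0.0007,"hand": 0},{"ax": 0,"ay": 0,"az": 0,"x": 0,"y": 0,"z": 0,"hand": 0},{"ax": 0,"ay": 0,"az": 0,"x": 0,"y": 0,"z": 0,"hand": 0}])

```text
clock: 11.75
position: [557.8, 154.9, 15.1]
ee_rot: [3.128, 0.291, -0.0]
contact_force: [-0.5, 0.2, -1.6]
gripper_width: 0.155
```

>>> move_arm(series=[{"ax": 0,"ay": 0,"az": 0,"x": 0,"y": 0,"z": 0.0007,"hand": 0},{"ax": 0,"ay": 0,"az": 0,"x": 0,"y": 0,"z": 0.0005,"hand": 0},{"ax": 0,"ay": 0,"az": 0,"x": 0,"y": 0,"z": 0,"hand": 0},{"ax": 0,"ay": 0,"az": 0,"x": 0,"y": 0,"z": 0,"hand": 0}])

```text
clock: 12.08
position: [557.9, 154.9, 14.0]
ee_rot: [3.128, 0.291, 0.0]
contact_force: [0.4, -0.1, -1.5]
gripper_width: 0.155
```

>>> move_arm(series=[{"ax": 0,"ay": 0,"az": 0,"x": 0,"y": 0,"z": 0.0007,"hand": 0},{"ax": 0,"ay": 0,"az": 0,"x": 0,"y": 0,"z": 0.0005,"hand": 0},{"ax": 0,"ay": 0,"az": 0,"x": 0,"y": 0,"z": 0,"hand": 0},{"ax": 0,"ay": 0,"az": 0,"x": 0,"y": 0,"z": 0,"hand": 0}])

```text
clock: 12.42
position: [557.8, 154.9, 12.8]
ee_rot: [3.128, 0.292, -0.0]
contact_force: [0.9, 0.4, -2.8]
gripper_width: 0.154
```

>>> move_arm(series=[{"ax": 0,"ay": 0,"az": 0,"x": 0,"y": 0,"z": 0.0005,"hand": 0},{"ax": 0,"ay": 0,"az": 0,"x": 0,"y": 0,"z": 0,"hand": 0},{"ax": 0,"ay": 0,"az": 0,"x": 0,"y": 0,"z": 0,"hand": 0}])

```text
clock: 12.67
position: [557.9, 155.0, 12.4]
ee_rot: [3.128, 0.291, 0.0]
contact_force: [0.5, -0.4, -1.4]
gripper_width: 0.156
```

>>> move_arm(series=[{"ax": 0,"ay": 0,"az": 0,"x": 0,"y": 0,"z": 0.0005,"hand": 0},{"ax": 0,"ay": 0,"az": 0,"x": 0,"y": 0,"z": 0,"hand": 0},{"ax": 0,"ay": 0,"az": 0,"x": 0,"y": 0,"z": 0,"hand": 0}])

```text
clock: 12.92
position: [558.0, 155.0, 12.1]
ee_rot: [3.128, 0.291, 0.001]
contact_force: [-1.8, -1.2, 3.5]
gripper_width: 0.154
```

>>> move_arm(series=[{"ax": 0,"ay": 0,"az": 0,"x": 0,"y": 0,"z": 0.0003,"hand": 0},{"ax": 0,"ay": 0,"az": 0,"x": 0,"y": 0,"z": 0,"hand": 0},{"ax": 0,"ay": 0,"az": 0,"x": 0,"y": 0,"z": 0,"hand": 0}])

```text
clock: 13.17
position: [558.0, 155.0, 12.1]
ee_rot: [3.128, 0.291, 0.001]
contact_force: [-3.3, -1.6, 7.3]
gripper_width: 0.154
```

Bed contact is at reported z = 12.1, against 12.4 expected for a seated plate (20.4 would be on top of the pin). I'll ease off and release.

>>> move_arm(series=[{"ax": 0,"ay": 0,"az": 0,"x": 0,"y": 0,"z": -0.0006,"hand": 0},{"ax": 0,"ay": 0,"az": 0,"x": 0,"y": 0,"z": 0,"hand": 0.25},{"ax": 0,"ay": 0,"az": 0,"x": 0,"y": 0,"z": 0,"hand": 0.35},{"ax": 0,"ay": 0,"az": 0,"x": 0,"y": 0,"z": 0,"hand": 0.45},{"ax": 0,"ay": 0,"az": 0,"x": 0,"y": 0,"z": 0,"hand": 0.5}])

```text
clock: 13.58
position: [557.8, 154.9, 12.0]
ee_rot: [3.128, 0.291, -0.0]
contact_force: [-0.2, 0.6, 0.8]
gripper_width: 0.498
```

>>> move_arm(series=[{"ax": 0,"ay": 0,"az": 0,"x": 0,"y": 0,"z": -0.01,"hand": 0.5},{"ax": 0,"ay": 0,"az": 0,"x": 0,"y": 0,"z": -0.025,"hand": 0.5},{"ax": 0,"ay": 0,"az": 0,"x": 0,"y": 0,"z": -0.03,"hand": 0.3},{"ax": 0,"ay": 0,"az": 0,"x": 0,"y": 0,"z": -0.03,"hand": 0},{"ax": 0,"ay": 0,"az": 0,"x": 0,"y": 0,"z": -0.01,"hand": 0}])

```text
clock: 14.0
position: [559.7, 156.1, 122.3]
ee_rot: [-3.127, -0.292, -0.009]
contact_force: [-0.1, 0.3, 0.5]
gripper_width: 0.083
```

>>> move_arm(series=[{"ax": 0,"ay": 0,"az": 0,"x": 0,"y": 0,"z": 0,"hand": 0},{"ax": 0,"ay": 0,"az": 0,"x": 0,"y": 0,"z": 0,"hand": 0},{"ax": 0,"ay": 0,"az": 0,"x": 0,"y": 0,"z": 0,"hand": 0}])

```text
clock: 14.25
position: [557.2, 154.6, 116.1]
ee_rot: [3.128, 0.291, -0.002]
contact_force: [-0.3, -0.7, -0.3]
gripper_width: 0.001
```

```bash
python3 held.py; python3 - <<'E'
from h import *
import pickle
p=robot.camera_params("wrist");pickle.dump(p,open("w5.pkl","wb"))
im=robot.grab_frame("wrist");cv2.imwrite("pics/w5.png",im[:,:,::-1])
E
```

```text
pos [557.2 154.6 116.1] yaw 10.64 F [-0.3 -0.7 -0.3] clk 14.25
tilt [-1.4e-03 -6.0e-04 -1.0e+00]
hole px [212. 268.] exp [212.3 259.8] [  0  18  33  15 495] tool [ -4.8 -35.4 -34.1] world [546.  188.5 150.2]
```

View pics/w5.png

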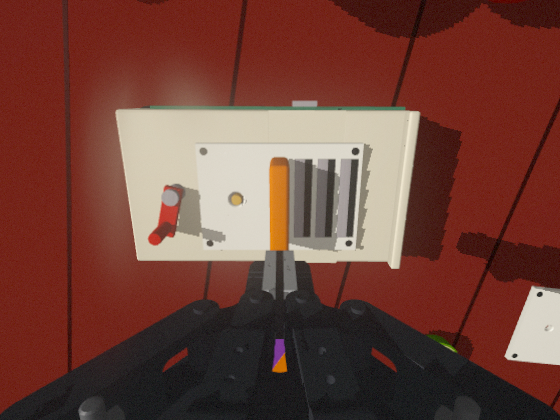

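Picture 10: the plate lies flat and square with the brass pin showing in its hole at (236,199). The latch pivot is at (170,198) and the thumb top at (155,239). Now I'll locate the thumb pin.

```bash
python3 - <<'E'
from h import *
import pickle
d=np.array([-.1804,.9836]);n=np.array([-.9836,-.1804]);o=d*54.2+n*-582;piv=o+83*d;print("origin",o,"pivot",piv)
for f,w,tp,pv in(("pics/w1.png","w1.pkl",(203,228),(216,187)),("pics/w5.png","w5.pkl",(155,239),(170,198))):
    p=pickle.load(open(w,"rb"))
    t=onplane(p,tp,80.5)[0,:2];q=onplane(p,pv,57)[0,:2]
    for c in(piv,q): v=t-c;print(f,"thumb",t.round(1),"pivseen",q.round(1),"r",np.linalg.norm(v).round(1),"ang base",np.degrees(np.arctan2(v@n,v@d)).round(1))
im=cv2.imread("pics/w5.png");hsv=cv2.cvtColor(im,cv2.COLOR_BGR2HSV);H,S,V=[hsv[...,i].astype(int) for i in range(3)]
m=((H<6)|(H>174))&(S>150);m[:170]=0;m[255:]=0;m[:,:143]=0;m[:,195:]=0
for b in blobs(m,30):
    ys,xs=np.nonzero(b[0]);print(b[1],[(y,xs[ys==y].min(),xs[ys==y].max()) for y in range(ys.min(),ys.max()+1,6)])
# plate pose
p=pickle.load(open("w5.pkl","rb"))
w=(V>195)&(S<25);w[:135]=0;w[262:]=0;w[:,:190]=0;w[:,370:]=0
for h in((203,152),(355,152),(209,243),(349,243)): X=onplane(p,h,46.5)[0,:2]-o;print("corner dots base xy",(X@d).round(1),(X@n).round(1))
X=onplane(p,(236,199),48)[0,:2]-o;print("pin",(X@d).round(1),(X@n).round(1))
E
```

```text
origin [562.67752 158.30392] pivot [547.70432 239.94272]
pics/w1.png thumb [521.  240.7] pivseen [546.5 238.9] r 26.7 ang base 77.9
pics/w1.png thumb [521.  240.7] pivseen [546.5 238.9] r 25.6 ang base 75.5
pics/w5.png thumb [521.2 241.3] pivseen [546.2 240. ] r 26.6 ang base 76.8
pics/w5.png thumb [521.2 241.3] pivseen [546.2 240. ] r 25.0 ang base 76.6
[149 203  29  42 470] [(203, np.int64(162), np.int64(162)), (209, np.int64(161), np.int64(177)), (215, np.int64(160), np.int64(176)), (221, np.int64(159), np.int64(175)), (227, np.int64(158), np.int64(173)), (233, np.int64(152), np.int64(159)), (239, np.int64(149), np.int64(161))]
[167 229   7   8  34] [(229, np.int64(173), np.int64(173)), (235, np.int64(167), np.int64(173))]
corner dots base xy 57.6 -32.9
corner dots base xy -60.9 -33.4
corner dots base xy 57.8 44.6
corner dots base xy -61.7 44.1
pin 33.1 4.8
```

Thumb at (521, 241), r = 26, latch about 0.29 rad; both views agree. Going to straddle it.

>>> move_arm(series=[{"ax": 0,"ay": 0,"az": 0,"x": -0.0065,"y": -0.0306,"z": 0,"hand": 0.5},{"ax": 0,"ay": 0,"az": 0,"x": -0.0065,"y": -0.0306,"z": 0,"hand": 0.5},{"ax": 0,"ay": 0,"az": 0,"x": -0.0064,"y": -0.0306,"z": 0,"hand": 0.5},{"ax": 0,"ay": 0,"az": 0,"x": 0,"y": 0,"z": 0,"hand": 0.5},{"ax": 0,"ay": 0,"az": 0,"x": 0,"y": 0,"z": 0,"hand": 0.5}])

```text
clock: 14.77
position: [520.3, 243.5, 116.3]
ee_rot: [-3.127, -0.298, 0.002]
contact_force: [0.6, -1.1, 0.3]
gripper_width: 0.502
```

>>> move_arm(series=[{"ax": 0,"ay": 0,"az": 0,"x": 0,"y": 0,"z": 0.03,"hand": 0.5},{"ax": 0,"ay": 0,"az": 0,"x": 0,"y": 0,"z": 0.03,"hand": 0.5},{"ax": 0,"ay": 0,"az": 0,"x": 0,"y": 0,"z": 0.015,"hand": 0.5},{"ax": 0,"ay": 0,"az": 0,"x": 0,"y": 0,"z": 0.008,"hand": 0.5},{"ax": 0,"ay": 0,"az": 0,"x": 0,"y": 0,"z": 0,"hand": 0.5}])

```text
clock: 15.18
position: [521.0, 240.0, 32.0]
ee_rot: [3.127, 0.29, -0.005]
contact_force: [-0.4, -0.5, -0.1]
gripper_width: 0.503
```

>>> move_arm(series=[{"ax": 0,"ay": 0,"az": 0,"x": 0,"y": 0,"z": 0.006,"hand": 0.4},{"ax": 0,"ay": 0,"az": 0,"x": 0,"y": 0,"z": 0.005,"hand": 0.4},{"ax": 0,"ay": 0,"az": 0,"x": 0,"y": 0,"z": 0,"hand": 0.35}])

```text
clock: 15.43
position: [522.0, 241.3, 22.9]
ee_rot: [3.128, 0.291, 0.0]
contact_force: [-0.4, -0.3, -0.1]
gripper_width: 0.351
```

>>> move_arm(series=[{"ax": 0,"ay": 0,"az": 0,"x": 0,"y": 0,"z": 0.003,"hand": 0.3},{"ax": 0,"ay": 0,"az": 0,"x": 0,"y": 0,"z": 0,"hand": 0.2},{"ax": 0,"ay": 0,"az": 0,"x": 0,"y": 0,"z": 0,"hand": 0},{"ax": 0,"ay": 0,"az": 0,"x": 0,"y": 0,"z": 0,"hand": 0},{"ax": 0,"ay": 0,"az": 0,"x": 0,"y": 0,"z": 0,"hand": 0}], squeeze=25)

```text
clock: 15.85
position: [522.0, 241.5, 20.4]
ee_rot: [3.128, 0.291, 0.001]
contact_force: [0.4, -1.0, 1.8]
gripper_width: 0.107
```

```bash
python3 - <<'E'
from h import *
s=robot.sense();Rt=R.from_rotvec(s["ee_rot"]);print(s["position"].round(1),s["contact_force"].round(1),s["gripper_width"])
piv=np.array([547.2,239.9]);d=np.array([-.1804,.9836]);n=np.array([-.9836,-.1804])
t=s["position"][:2]-piv;a0=np.arctan2(t@n,t@d);print("ang",np.degrees(a0),np.linalg.norm(t))
prev=s["position"].copy();r=26
a=a0
for a in np.linspace(a0,np.radians(181),11)[1:]:
    X=np.r_[piv+r*(np.cos(a)*d+np.sin(a)*n),prev[2]];print(np.degrees(a).round(),X.round(1),(Rt.inv().apply(X-prev)).round(1));prev=X
E
```

```text
[522.  241.5  20.4] [ 0.4 -1.   1.8] 0.10720492620351431
ang 75.95408103878299 25.250559963597247
86.0 [521.4 236.8  20.4] [-1.5  4.5  0. ]
97.0 [522.4 232.1  20.4] [0.1 4.8 0. ]
107.0 [524.2 227.7  20.4] [1.  4.7 0. ]
118.0 [526.8 223.8  20.4] [1.8 4.4 0. ]
128.0 [530.1 220.3  20.4] [2.6 4.  0. ]
139.0 [534.  217.5  20.4] [3.3 3.5 0. ]
149.0 [538.3 215.5  20.4] [3.9 2.8 0. ]
160.0 [542.9 214.3  20.4] [4.3 2.  0. ]
170.0 [547.6 213.9  20.4] [4.6 1.2 0. ]
181.0 [552.3 214.4  20.4] [4.7 0.4 0. ]
```

>>> move_arm(series=[{"ax": 0,"ay": 0,"az": 0,"x": -0.001,"y": 0.0045,"z": 0,"hand": 0},{"ax": 0,"ay": 0,"az": 0,"x": 0.0001,"y": 0.0048,"z": 0,"hand": 0},{"ax": 0,"ay": 0,"az": 0,"x": 0.001,"y": 0.0047,"z": 0,"hand": 0},{"ax": 0,"ay": 0,"az": 0,"x": 0.0018,"y": 0.0044,"z": 0,"hand": 0},{"ax": 0,"ay": 0,"az": 0,"x": 0.0026,"y": 0.004,"z": 0,"hand": 0}])

```text
clock: 16.27
position: [529.6, 222.2, 20.4]
ee_rot: [-3.125, -0.294, -0.0]
contact_force: [2.7, 8.3, -2.7]
gripper_width: 0.101
```

>>> move_arm(series=[{"ax": 0,"ay": 0,"az": 0,"x": 0.0033,"y": 0.0035,"z": 0,"hand": 0},{"ax": 0,"ay": 0,"az": 0,"x": 0.0039,"y": 0.0028,"z": 0,"hand": 0},{"ax": 0,"ay": 0,"az": 0,"x": 0.0043,"y": 0.002,"z": 0,"hand": 0},{"ax": 0,"ay": 0,"az": 0,"x": 0,"y": 0,"z": 0,"hand": 0}])

```text
clock: 16.6
position: [543.4, 215.3, 20.3]
ee_rot: [-3.126, -0.292, -0.001]
contact_force: [1.3, 3.7, -0.4]
gripper_width: 0.104
```

>>> move_arm(series=[{"ax": 0,"ay": 0,"az": 0,"x": 0.0045,"y": 0.0008,"z": 0,"hand": 0},{"ax": 0,"ay": 0,"az": 0,"x": 0.003,"y": 0.0002,"z": 0,"hand": 0},{"ax": 0,"ay": 0,"az": 0,"x": 0,"y": 0,"z": 0,"hand": 0},{"ax": 0,"ay": 0,"az": 0,"x": 0,"y": 0,"z": 0,"hand": 0}])

```text
clock: 16.93
position: [550.9, 214.2, 20.2]
ee_rot: [3.127, 0.291, 0.0]
contact_force: [-0.8, -1.4, 3.2]
gripper_width: 0.1
```

>>> move_arm(series=[{"ax": 0,"ay": 0,"az": 0,"x": 0.0015,"y": 0,"z": 0,"hand": 0},{"ax": 0,"ay": 0,"az": 0,"x": 0.0015,"y": 0,"z": 0,"hand": 0},{"ax": 0,"ay": 0,"az": 0,"x": 0,"y": 0,"z": 0,"hand": 0},{"ax": 0,"ay": 0,"az": 0,"x": 0,"y": 0,"z": 0,"hand": 0}])

```text
clock: 17.27
position: [553.7, 214.1, 20.1]
ee_rot: [3.126, 0.29, -0.001]
contact_force: [-2.8, -3.2, 6.4]
gripper_width: 0.101
```

>>> move_arm(series=[{"ax": 0,"ay": 0,"az": 0,"x": 0.0015,"y": 0,"z": 0,"hand": 0},{"ax": 0,"ay": 0,"az": 0,"x": 0.0015,"y": 0,"z": 0,"hand": 0},{"ax": 0,"ay": 0,"az": 0,"x": 0,"y": 0,"z": 0,"hand": 0},{"ax": 0,"ay": 0,"az": 0,"x": 0,"y": 0,"z": 0,"hand": 0}])

```text
clock: 17.6
position: [557.1, 214.5, 20.1]
ee_rot: [3.126, 0.29, 0.0]
contact_force: [-1.0, -6.0, 4.8]
gripper_width: 0.1
```

>>> move_arm(series=[{"ax": 0,"ay": 0,"az": 0,"x": 0,"y": 0,"z": 0,"hand": 0.15},{"ax": 0,"ay": 0,"az": 0,"x": 0,"y": 0,"z": 0,"hand": 0.25},{"ax": 0,"ay": 0,"az": 0,"x": 0,"y": 0,"z": 0,"hand": 0.35},{"ax": 0,"ay": 0,"az": 0,"x": 0,"y": 0,"z": 0,"hand": 0.4},{"ax": 0,"ay": 0,"az": 0,"x": 0,"y": 0,"z": 0,"hand": 0.4}])

```text
clock: 18.02
position: [556.6, 216.1, 20.0]
ee_rot: [-3.128, -0.292, -0.0]
contact_force: [-0.2, -0.2, 1.2]
gripper_width: 0.397
```

>>> move_arm(series=[{"ax": 0,"ay": 0,"az": 0,"x": 0,"y": 0,"z": -0.01,"hand": 0.4},{"ax": 0,"ay": 0,"az": 0,"x": 0,"y": 0,"z": -0.03,"hand": 0.4},{"ax": 0,"ay": 0,"az": 0,"x": 0,"y": 0,"z": -0.035,"hand": 0.4},{"ax": 0,"ay": 0,"az": 0,"x": 0,"y": 0.02,"z": -0.025,"hand": 0.4},{"ax": 0,"ay": 0,"az": 0,"x": -0.02,"y": 0.02,"z": 0,"hand": 0.3}])

```text
clock: 18.43
position: [548.6, 175.4, 126.4]
ee_rot: [-3.125, -0.294, -0.015]
contact_force: [0.5, -0.3, 0.6]
gripper_width: 0.302
```

>>> move_arm(series=[{"ax": 0,"ay": 0,"az": 0,"x": 0,"y": 0,"z": 0,"hand": 0},{"ax": 0,"ay": 0,"az": 0,"x": 0,"y": 0,"z": 0,"hand": 0},{"ax": 0,"ay": 0,"az": 0,"x": 0,"y": 0,"z": 0,"hand": 0},{"ax": 0,"ay": 0,"az": 0,"x": 0,"y": 0,"z": 0,"hand": 0}])

```text
clock: 18.77
position: [544.3, 173.7, 120.2]
ee_rot: [-3.127, -0.293, 0.0]
contact_force: [0.3, 0.1, 0.9]
gripper_width: -0.0
```

```bash
python3 - <<'E'
from h import *
import pickle
p=robot.camera_params("wrist");pickle.dump(p,open("w6.pkl","wb"));s=robot.sense();print(s["position"],s["contact_force"])
im=robot.grab_frame("wrist");cv2.imwrite("pics/w6.png",im[:,:,::-1])
E
```

```text
[544.31701683 173.7448057  120.16289624] [0.30719451 0.11577095 0.89845347]
```

View pics/w6.png

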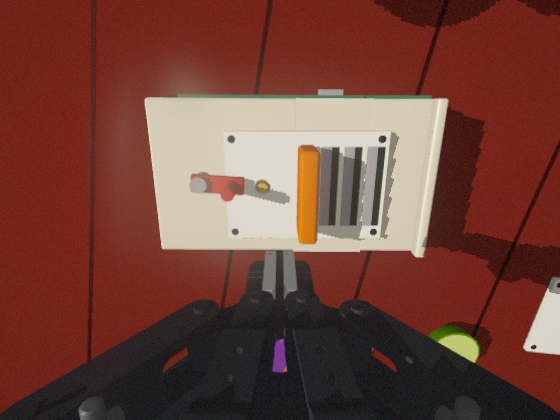

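Picture 11: the latch bar points right (base -x) from the pivot (199,185) to its tip (244,186), over the plate edge. The pin still shows at (262,186). Measuring the final angle.

```bash
python3 - <<'E'
from h import *
import pickle
p=pickle.load(open("w6.pkl","rb"));im=cv2.imread("pics/w6.png")
d=np.array([-.1804,.9836]);n=np.array([-.9836,-.1804]);o=np.array([562.7,158.3])
hsv=cv2.cvtColor(im,cv2.COLOR_BGR2HSV);H,S,V=[hsv[...,i].astype(int) for i in range(3)]
m=((H<6)|(H>174))&(S>120)&(V>60);m[:165]=0;m[212:]=0;m[:,:185]=0;m[:,252:]=0
for b in blobs(m,10): print(b[1])
up=[(c,np.nonzero(m[:,c])[0].min()) for c in range(212,240)]
X=onplane(p,up,54.5)[:,:2];f=cv2.fitLine(X.astype(np.float32),cv2.DIST_HUBER,0,.01,.01).ravel();v=f[:2]*np.sign(-f[1]);print("edge angle base",np.degrees(np.arctan2(v@n,v@d)))
lo=[(c,np.nonzero(m[:,c])[0].max()) for c in range(206,219)]
t=onplane(p,(228,195),80.5)[0,:2];q=onplane(p,(199,185),57)[0,:2];w=t-q;print("thumb",t,"piv",q,np.linalg.norm(w),np.degrees(np.arctan2(w@n,w@d)))
for h in((231,139),(382,139),(236,232),(374,232)): Y=onplane(p,h,46.5)[0,:2]-o;print("dots",(Y@d).round(1),(Y@n).round(1))
E
```

```text
[191 175   5   4  11]
[203 176  41  25 446]
[235 191   7   4  11]
edge angle base -179.64789608484347
thumb [550.290147   213.06844659] piv [546.75991451 239.11180071] 26.28153030633406 177.3265241696529
dots 57.3 -33.5
dots -60.9 -34.1
dots 56.2 45.2
dots -62.1 44.5
```

The bar edge reads 180.4°, but the thumb reading gives 177° (1 px is about 2°). I'll confirm the stop with a gentle sideways nudge from shut fingers.

>>> move_arm(series=[{"ax": 0,"ay": 0,"az": 0,"x": -0.006,"y": -0.0192,"z": 0,"hand": 0},{"ax": 0,"ay": 0,"az": 0,"x": -0.006,"y": -0.0192,"z": 0,"hand": 0},{"ax": 0,"ay": 0,"az": 0,"x": 0,"y": 0,"z": 0.03,"hand": 0},{"ax": 0,"ay": 0,"az": 0,"x": 0,"y": 0,"z": 0.035,"hand": 0},{"ax": 0,"ay": 0,"az": 0,"x": 0,"y": 0,"z": 0.02,"hand": 0}])

```text
clock: 19.23
position: [524.0, 208.9, 32.1]
ee_rot: [3.128, 0.294, -0.004]
contact_force: [-0.4, -0.9, -0.8]
gripper_width: 0.003
```

>>> move_arm(series=[{"ax": 0,"ay": 0,"az": 0,"x": 0,"y": 0,"z": 0.01,"hand": 0},{"ax": 0,"ay": 0,"az": 0,"x": 0.002,"y": 0,"z": 0.004,"hand": 0},{"ax": 0,"ay": 0,"az": 0,"x": 0.002,"y": 0,"z": 0,"hand": 0},{"ax": 0,"ay": 0,"az": 0,"x": 0.002,"y": 0,"z": 0,"hand": 0},{"ax": 0,"ay": 0,"az": 0,"x": 0,"y": 0,"z": 0,"hand": 0}])

```text
clock: 19.65
position: [532.9, 210.1, 22.6]
ee_rot: [-3.127, -0.291, -0.004]
contact_force: [0.4, 0.1, 0.5]
gripper_width: 0.001
```

>>> move_arm(series=[{"ax": 0,"ay": 0,"az": 0,"x": 0.001,"y": 0,"z": 0,"hand": 0},{"ax": 0,"ay": 0,"az": 0,"x": 0.001,"y": 0,"z": 0,"hand": 0},{"ax": 0,"ay": 0,"az": 0,"x": 0,"y": 0,"z": 0,"hand": 0},{"ax": 0,"ay": 0,"az": 0,"x": 0,"y": 0,"z": 0,"hand": 0}])

```text
clock: 19.98
position: [533.6, 209.9, 21.4]
ee_rot: [3.128, 0.291, 0.001]
contact_force: [-0.5, -0.3, -0.1]
gripper_width: -0.0
```

>>> move_arm(series=[{"ax": 0,"ay": 0,"az": 0,"x": 0.001,"y": 0,"z": 0,"hand": 0},{"ax": 0,"ay": 0,"az": 0,"x": 0.001,"y": 0,"z": 0,"hand": 0},{"ax": 0,"ay": 0,"az": 0,"x": 0,"y": 0,"z": 0,"hand": 0}])

```text
clock: 20.23
position: [535.4, 210.1, 21.1]
ee_rot: [3.128, 0.291, -0.0]
contact_force: [-0.6, -0.4, -0.9]
gripper_width: 0.002
```

>>> move_arm(series=[{"ax": 0,"ay": 0,"az": 0,"x": 0.001,"y": 0,"z": 0,"hand": 0},{"ax": 0,"ay": 0,"az": 0,"x": 0,"y": 0,"z": 0,"hand": 0},{"ax": 0,"ay": 0,"az": 0,"x": 0,"y": 0,"z": 0,"hand": 0}])

```text
clock: 20.48
position: [536.1, 210.2, 21.0]
ee_rot: [3.128, 0.291, -0.001]
contact_force: [-1.7, -1.9, 1.3]
gripper_width: 0.003
```

>>> move_arm(series=[{"ax": 0,"ay": 0,"az": 0,"x": 0.001,"y": 0,"z": 0,"hand": 0},{"ax": 0,"ay": 0,"az": 0,"x": 0,"y": 0,"z": 0,"hand": 0},{"ax": 0,"ay": 0,"az": 0,"x": 0,"y": 0,"z": 0,"hand": 0}])

```text
clock: 20.73
position: [537.0, 210.3, 20.9]
ee_rot: [3.128, 0.291, -0.001]
contact_force: [-4.2, -2.4, 1.6]
gripper_width: -0.002
```

>>> move_arm(series=[{"ax": 0,"ay": 0,"az": 0,"x": 0.001,"y": 0,"z": 0,"hand": 0},{"ax": 0,"ay": 0,"az": 0,"x": 0,"y": 0,"z": 0,"hand": 0},{"ax": 0,"ay": 0,"az": 0,"x": 0,"y": 0,"z": 0,"hand": 0}])

```text
clock: 20.98
position: [537.1, 210.3, 20.8]
ee_rot: [3.127, 0.292, -0.004]
contact_force: [-7.6, -4.7, 4.5]
gripper_width: 0.002
```

>>> move_arm(series=[{"ax": 0,"ay": 0,"az": 0,"x": 0.001,"y": 0,"z": 0,"hand": 0},{"ax": 0,"ay": 0,"az": 0,"x": 0,"y": 0,"z": 0,"hand": 0},{"ax": 0,"ay": 0,"az": 0,"x": 0,"y": 0,"z": 0,"hand": 0}])

```text
clock: 21.23
position: [537.2, 210.3, 20.7]
ee_rot: [3.126, 0.292, -0.006]
contact_force: [-11.8, -5.0, 7.9]
gripper_width: 0.001
```

Now it's a hard stop: the position is stuck and the force reached 12 N. Backing off and clearing.

>>> move_arm(series=[{"ax": 0,"ay": 0,"az": 0,"x": -0.006,"y": 0,"z": 0,"hand": 0},{"ax": 0,"ay": 0,"az": 0,"x": -0.01,"y": 0,"z": 0,"hand": 0},{"ax": 0,"ay": 0,"az": 0,"x": 0,"y": 0,"z": -0.03,"hand": 0},{"ax": 0,"ay": 0,"az": 0,"x": 0,"y": 0,"z": -0.035,"hand": 0},{"ax": 0,"ay": 0,"az": 0,"x": 0,"y": 0,"z": -0.035,"hand": 0}])

```text
clock: 21.65
position: [523.3, 208.3, 122.2]
ee_rot: [-3.127, -0.292, -0.0]
contact_force: [1.0, -0.5, 1.0]
gripper_width: -0.0
```

>>> move_arm(series=[{"ax": 0,"ay": 0,"az": 0,"x": 0,"y": 0.02,"z": 0,"hand": 0},{"ax": 0,"ay": 0,"az": 0,"x": 0,"y": 0,"z": 0,"hand": 0},{"ax": 0,"ay": 0,"az": 0,"x": 0,"y": 0,"z": 0,"hand": 0},{"ax": 0,"ay": 0,"az": 0,"x": 0,"y": 0,"z": 0,"hand": 0}])

```text
clock: 21.98
position: [527.0, 188.7, 120.6]
ee_rot: [-3.128, -0.291, 0.0]
contact_force: [-0.6, -0.1, -0.9]
gripper_width: 0.0
```

```bash
python3 - <<'E'
from h import *
p=robot.camera_params("wrist");s=robot.sense();print(s["position"],s["contact_force"],s["clock"])
im=robot.grab_frame("wrist")[:,:,::-1];cv2.imwrite("pics/w7.png",im)
E
```

```text
[526.9827298  188.72562459 120.63553653] [-0.55512033 -0.09810889 -0.93712894] 21.9833
```

View pics/w7.png

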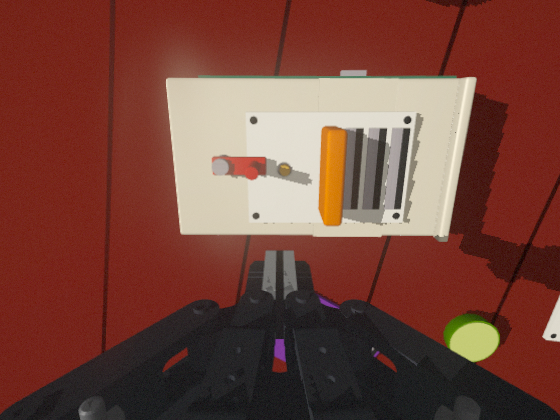

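Picture 12: the latch bar runs along base -x from (220,166) to (266,166), over the plate edge. The plate is flat and square, the pin shows in its hole at (284,169), and the gripper is clear. Handing in.

```bash
python3 -c "
from plant import robot
print(robot.sign_off())"
```

```text
the job is handed in; nothing more can be done
None
```

The blade plate with the orange grip is seated on the slicer with its hole over the brass pin. The red latch is swung in over its edge. I handed in at about 22 s with the gripper clear and empty.

**How it went:**
- **Finding the pin:** I found the pin in the wrist camera image rather than by a touch search. The plate dropped over it on the first try.
- **Seating the plate:** it met the bed 0.3 mm below the expected seated height and about 8 mm below where the pin's top would have stopped it. The highest force I read on the slicer was about 9 N.
- **Closing the latch:** I gripped the thumb pin and swung it round. I then nudged it sideways until it would not move and the force rose to about 12 N, so it is at its stop.

**Last checks:**
- The plate lies flat and within about 0.3° of square with the slicer, with the pin visible in the hole.
- The latch bar runs along the slicer's -x over the plate's edge.
- I never touched the spare plate, vegetables or bowl, but I took no last overview picture to confirm it.

**What failed or disagreed:**
- **Missed first grasp:** the first grasp shut above the rib, because the finger tips sit about 44 mm behind the reported TCP. I corrected for this and the second grasp held.
- **Latch angle:** before the nudge, two measurements disagreed: the bar edge gave 180.4° and the thumb pin 177°. The nudge settled it.

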